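# Put the dried shelves back in the first-aid box

## Robot

A 6-joint arm with a two-finger parallel gripper is mounted at the origin on the work surface. World frame = base frame: x ahead of the robot, y to its left, z up, the work surface at z = 0. Lengths are in mm, angles in degrees, forces in N, time in s.
With the tool pointing down it reaches from about 150 to 775 mm from the base axis. Payload 6.1 kg.
Tool frame: the origin (TCP) lies on the centre line of the jaws, within the pads' length; the fingertips stand 19 mm ahead of it and the grasp point (between the pads) is the TCP; z points along the fingers, y is the direction in which the jaws open and shut (so a half turn about z gives the same grasp; the last joint's range is limited). The gripper opens to 85 mm and grips with 20 to 120 N. Pads are 22 mm wide; open, the fingers measure 114 mm over their backs; the gripper's body (76 mm by 85 mm) begins 54 mm behind the grasp point. The pads swing forward as they close: fully open they stand 13 mm farther back than shut.
Start: joints at [-69.156, 7.208, -2.269, 80.523, 0, 90], TCP at [186.802, -490.625, 250.295] pointing down, gripper open.
Joint ranges: [-155.77, 155.77], [-54.66, 111.73], [-72.52, 77.12], [-102.08, 115.82], [-83.92, 84.16], [-180, 180]. Speed limits (degrees/s): [136.94, 136.94, 172.46, 180, 180, 180].

## Interface

Orientations are given as [roll, pitch, yaw] about the fixed x, y, z axes, in that order (R = Rz(yaw) Ry(pitch) Rx(roll)).
In Python, from rig import * gives the robot as it stands. The module is installed in compiled form; this text tells all that it offers.
- The arm moves only by the tool drive_tool, never from a script. Its argument "rows" is text: rows parted by semicolons, each of 7 numbers parted by spaces: the turn, a rotation vector about the tool's x, y, z in rad, then the shift along the tool's x, y, z in mm, then the gripper's target within -1 to 1 (shut at 1, half-way at 0, fully open at -1). In form: rx ry rz x y z gripper; .... A call has 1 to 8 rows; each row shifts and turns the commanded pose from where the row before left it, along the tool's axes as they then stand; what a row does not reach is not made up. A row lasts 1/12 s, in which the tool goes at most 41.7 mm and 7.16 degrees, less where a joint would pass 70% of its speed; a pose out of reach is approached as far as the arm can. A call with a gripper value outside its range is refused whole. The fingers move at their own pace and stop on an object; the grip force is fixed at half the most. Time passes only in rows, so rows that do not move let the fingers close. It gives the time, the measured TCP pose, the force and the opening at its end, in the units of the state.
- read_state(): the state, without advancing time (a new reading comes with each control period).
- get_image(name): name is "scene" or "top"; returns a dict with "pixels" (420x560x3 uint8, red, green, blue), "fov_y" (degrees; the focal length in pixels is half the picture's height over the tangent of half this angle, whatever the lens; pixels are square), "cx", "cy" (the principal point, pixels), "R" (3x3) and "t" (3): a world point X has camera coordinates R X + t. Camera axes: x right, y down, z forward; pixel columns grow to the right and rows downward; lengths in mm; the calibration is good to about 2 mm. A picture is of the moment at which its call begins. There is no depth.
- job_done(): hands the job in, once; it reports no verdict.
The state is a dict: "t": time; "qpos": joint angles; "dq": joint speeds; "tau": joint torques, N m; "position": TCP position; "tool_rot": TCP orientation; "force": force on the tool from outside, world axes, zero at the start; "wrist_torque": the same for the moment, N m; "finger_gap": finger opening in mm.
Only numpy, scipy, OpenCV 4.12 (cv2) and the standard library are available. Lean on these libraries where they do the work, as an engineer would, in place of code of your own. Each camera call takes 0.05 s, during which the arm holds its last target. There are 200 camera calls.

## Task

The two washed shelves of the first-aid box have dried in the slanted drip tray. Take the shelf with the large holes by its tab, lift it straight out of its pocket, square to the slanted tray, and lower it gently, without dropping it, over the four posts in the box until it sits level on the lower steps; let go, and only then lift out the shelf with the small holes in the same way and seat it on the upper steps above the first. Leave both shelves released, and do not push or tip the flashlight, the tweezers tin or the thermometer case.

Things in the scene. Friction and masses are not known exactly. Their poses are not given: they have to be found in the camera images.
- lower_shelf: The lower shelf: white plastic plate 136 x 100 x 8 mm with four 26 mm holes at x = +-50, y = +-31 mm. Only grip: a low wide upright tab at the middle of the top, 52 (x) x 12 mm (y), from 8 to 40 mm above the origin. Origin: centre of the underside; x along the length, y the width, z up on the tab's side. Starts leaning 30 degrees in a tray pocket, 2 mm play all round. About 0.12 kg (varies).
- upper_shelf: The upper shelf: white plastic plate 136 x 100 x 8 mm with four 14 mm holes at x = +-50, y = +-31 mm. Only grip: a tall narrow upright tab at the middle of the top, 26 (x) x 12 mm (y), from 8 to 54 mm above the origin. Origin: centre of the underside; x along the length, y the width, z up on the tab's side. Starts leaning 30 degrees in a tray pocket, 2 mm play all round. About 0.12 kg (varies).
- tray: Fixed grey plastic drip tray standing on the table, 238 mm wide (y), about 145 mm deep (x), highest edge about 115 mm up. Origin: on the table under its middle; its z is vertical and its low edge is on its +x side (away from the robot), its high edge on its -x side. It may stand to the robot's left or right, the box on the other side.
- tray_bed: The tray's slanted bed, 160 x 238 mm, part of the tray. Origin: its middle at pocket-floor level, 65 mm above the table; x down the slope, y level, z square to the bed, leaning 30 degrees from vertical towards the tray's +x, away from the robot. Two pockets at y = +57 and -57 mm, each 140 x 104 x 10 mm deep, walls 10 mm wide; either shelf may lie in either.
- box: Fixed open base of the white plastic first-aid box, outside 200 (x) x 166 (y) x 45 mm high, walls 4 mm. Origin: middle of its underside; z up. Four stepped posts at x = +-50, y = +-31 mm: 32 mm diameter up to 16 mm above the table (lower step), 20 mm diameter up to 62 mm (upper step), then a 9 mm diameter pin up to 72 mm with a tapered tip ending at 78 mm.
- seat_low (a point): Point on the box's centre line level with the lower steps, 16 mm above the table; axes as the box's. The lower shelf's origin belongs here.
- seat_high (a point): Point on the box's centre line level with the upper steps, 62 mm above the table; axes as the box's. The upper shelf's origin belongs here.
- flashlight: Bystander: orange flashlight with a toggle switch, standing upright on its lens, 42 mm diameter, 165 mm tall, between tray and box. Origin: middle of its foot.
- tweezers_tin: Bystander: flat steel tin 112 x 47 x 20 mm lying on the table, length along its x. Origin: middle of its underside.
- thermometer_case: Bystander: glass thermometer tube with square end caps, 142 x 24 x 24 mm, lying on the table, length along its x. Origin: middle of its underside.
Mind the look-alikes: they are no part of the job. What is shaped like the upper_shelf but brown or green is not meant. What is shaped like the lower_shelf but blue or turquoise is not meant.

How it is judged (in metres and radians):
On the way, in this order (a step that is already met when the one before it is completed fails the run):
1. the large-hole shelf is lifted straight out: 20 mm off the pocket floor, within 15 mm of the pocket's middle (z of lower_shelf in the frame of tray_bed above 0.02 m and x of lower_shelf in the frame of tray_bed between -0.015 and 0.015 m and (y of lower_shelf in the frame of tray_bed between 0.042 and 0.072 m or y of lower_shelf in the frame of tray_bed between -0.072 and -0.042 m)), for 0.05 s.
2. the large-hole shelf sits level on the lower steps and is let go (horizontal distance between lower_shelf and seat_low below 0.008 m and z of lower_shelf in the frame of seat_low between -0.004 and 0.004 m and angle between lower_shelf's own z axis and vertical below 0.06 rad and angle between the x axis of lower_shelf and the x axis of box, either way round below 0.15 rad and contact force between lower_shelf and the fingers below 0.3 N and linear speed of lower_shelf below 0.03 m/s), for 0.2 s.
3. the small-hole shelf is then lifted straight out of its pocket in the same way (z of upper_shelf in the frame of tray_bed above 0.02 m and x of upper_shelf in the frame of tray_bed between -0.015 and 0.015 m and (y of upper_shelf in the frame of tray_bed between 0.042 and 0.072 m or y of upper_shelf in the frame of tray_bed between -0.072 and -0.042 m)), for 0.05 s.
At the end, for the whole second after the job is handed in: The large-hole shelf sits on the lower steps and the small-hole shelf on the upper steps of the four posts: each centred within 8 mm, at step height within 4 mm, level within 0.06 rad and square to the box within 0.15 rad (either way round), released and at rest (all of step 2 and horizontal distance between upper_shelf and seat_high below 0.008 m and z of upper_shelf in the frame of seat_high between -0.004 and 0.004 m and angle between upper_shelf's own z axis and vertical below 0.06 rad and angle between the x axis of upper_shelf and the x axis of box, either way round below 0.15 rad and contact force between upper_shelf and the fingers below 0.3 N and linear speed of upper_shelf below 0.03 m/s); the robot touches nothing.
It fails at once if the flashlight is pushed more than 15 mm or tipped (distance of flashlight from where it was at the start of the episode above 0.015 m or angle between flashlight's own z axis and vertical above 0.25 rad).
It fails at once if the tweezers tin is pushed more than 15 mm or tipped (distance of tweezers_tin from where it was at the start of the episode above 0.015 m or angle between tweezers_tin's own z axis and vertical above 0.25 rad).
It fails at once if the thermometer case is pushed more than 15 mm or tipped (distance of thermometer_case from where it was at the start of the episode above 0.015 m or angle between thermometer_case's own z axis and vertical above 0.25 rad).
It fails at once if the lower shelf is dropped down the posts (over 0.35 m/s once on them) or forced against the box (over 60 N) (contact force between lower_shelf and box above 60 N or (horizontal distance between lower_shelf and seat_low below 0.03 m and z of lower_shelf in the frame of seat_low below 0.05 m and linear speed of lower_shelf above 0.35 m/s)).
It fails at once if the upper shelf is dropped down the posts (over 0.35 m/s once on them) or forced against the box (over 60 N) (contact force between upper_shelf and box above 60 N or (horizontal distance between upper_shelf and seat_high below 0.03 m and z of upper_shelf in the frame of seat_high below 0.014 m and linear speed of upper_shelf above 0.35 m/s)).
It also fails if it takes over 72 s, if anything falls off the work surface, if the arm or the gripper's body presses on something with over 40 N, if the wrist force passes 120 N, or if a joint passes its speed limit or range.

## Working session

There is one attempt and no reset: what is moved stays moved. The work goes in short steps, Python scripts to look and compute and a tool call to move; the robot and the scene stay as the last step left them, time stands still between calls to the robot, and variables do not carry over. Pictures are saved under pics/ and viewed, about 8 in all and at most 12, crops included, and the job is handed in when it is done.

Besides the shell and the picture viewer there is one more tool, called after "Emit:" as name(argument=value, ...) on one line, values as JSON. drive_tool: Moves the arm, as the interface text tells. Its arguments: {"type":"object","properties":{"rows":{"type":"string"}},"required":["rows"]}

```bash
mkdir -p pics; ls; python3 - <<'E'
from rig import *
import cv2,numpy as np
for n in("scene","top"):
    im=get_image(n); cv2.imwrite(f"pics/{n}0.png",im["pixels"][:,:,::-1])
    print(n,im["fov_y"],im["cx"],im["cy"],np.round(im["R"],4).tolist(),np.round(im["t"],1))
s=read_state();print(s)
E
```

```text
pics
scene 52.329185341663596 273.57797566953445 213.42490120245412 [[0.4042, 0.9147, -0.0006], [0.6178, -0.2735, -0.7373], [-0.6745, 0.2977, -0.6756]] [-104.3 -286.8 1620. ]
top 44.90153792865411 284.36318698587087 211.63289571762246 [[-0.0161, -0.9997, 0.0187], [-0.9921, 0.0137, -0.1247], [0.1244, -0.0206, -0.992]] [-121.1  553.6 1588.4]
{'t': 0.1, 'qpos': array([-6.91561428e+01,  7.23733855e+00, -2.32115376e+00,  8.05240504e+01,
        1.82061305e-04,  8.99995199e+01]), 'dq': array([ 0.02196021, -0.03715293,  0.15283587,  0.1197395 ,  0.00700387,
       -0.03563448]), 'tau': array([-7.85164520e-04, -4.36901879e+01,  3.53606558e+01,  1.36522780e-02,
       -1.25507145e-04, -3.70344310e-06]), 'position': array([ 186.68360639, -490.31467325,  249.60639959]), 'tool_rot': array([-1.79917457e+02, -1.82752825e-04,  2.08443371e+01]), 'force': array([ 0.03566408,  0.0979118 , -0.07776635]), 'wrist_torque': array([ 0.03040196, -0.04207462,  0.0779499 ]), 'finger_gap': 85.63647822242959}
```

View pics/scene0.png

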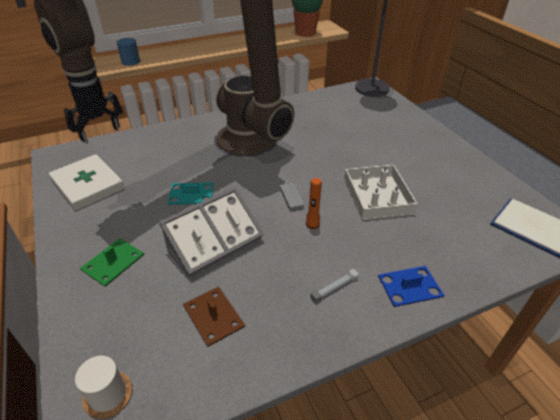

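View pics/top0.png

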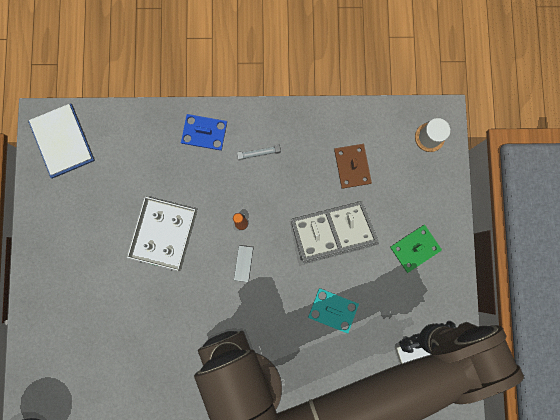

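Candidates with tabs: white in the tray at top (316,234) and (350,227); decoys blue (204,131), turquoise (333,310), brown (353,166), green (416,247). The white pair is the job. Next is a close crop to tell large holes from small.

```bash
python3 - <<'E'
import cv2,numpy as np
a=cv2.imread("pics/top0.png")[195:270,285:385];b=cv2.imread("pics/scene0.png")[180:280,155:270]
c=cv2.imread("pics/top0.png")[190:275,120:205]
f=lambda i,w,h:cv2.resize(i,(w,h),interpolation=cv2.INTER_CUBIC)
top=np.hstack([f(a,400,300),f(c,300,300)]);
bot=np.zeros((300,700,3),np.uint8);bot[:,:345]=f(b,345,300);bot[:,355:]=f(cv2.imread("pics/scene0.png")[155:225,340:420],345,300)
cv2.imwrite("pics/crop0.png",np.vstack([top,bot]))
E
```

```text
(no output)
```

View pics/crop0.png

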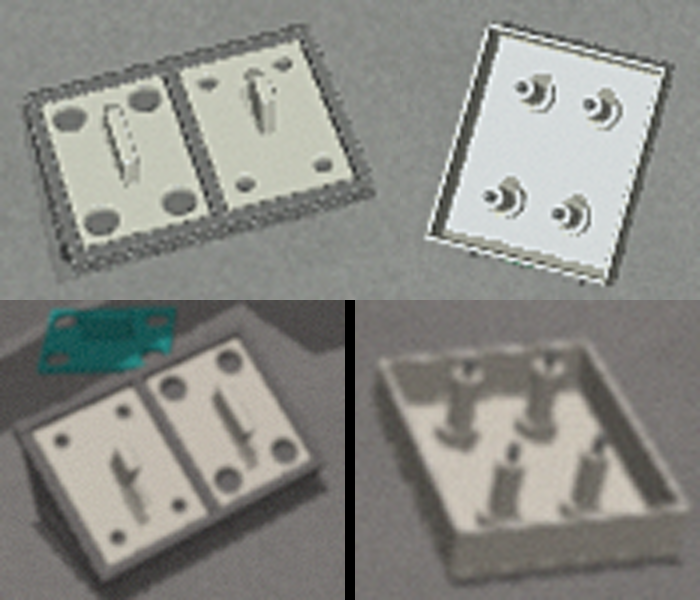

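Top crop: the left tray pocket (+y) holds the large-hole shelf with the wide tab, and the right pocket holds the small-hole one. All four box posts are visible. Next I measure holes, plate corners and the box.

```bash
cat > h.py <<'E'
import cv2,numpy as np
from scipy.optimize import least_squares
from scipy.spatial.transform import Rotation as Ro
def cam(im):
    f=210/np.tan(np.radians(im["fov_y"]/2)); return dict(f=f,c=np.array([im["cx"],im["cy"]]),R=np.array(im["R"]),t=np.array(im["t"]))
def proj(c,X):
    p=np.atleast_2d(X)@c["R"].T+c["t"]; return c["f"]*p[:,:2]/p[:,2:]+c["c"]
def ray(c,px,z):
    d=c["R"].T@np.append((np.array(px)-c["c"])/c["f"],1); o=-c["R"].T@c["t"]; return o+d*(z-o[2])/d[2]
def Rz(a): return Ro.from_euler('z',a,degrees=True).as_matrix()
def Ry(a): return Ro.from_euler('y',a,degrees=True).as_matrix()
H=np.array([[sx*50,sy*31,8.] for sx in(1,-1) for sy in(1,-1)])
P=np.array([[sx*68,sy*50,8.] for sx in(1,-1) for sy in(1,-1)])
E
python3 - <<'E'
from rig import *
from h import *
for n,box in(("scene",(155,180,270,280)),("top",(285,195,385,270))):
    im=get_image(n);c=cam(im);g=cv2.cvtColor(im["pixels"],cv2.COLOR_RGB2GRAY)
    x0,y0,x1,y1=box;k=4
    s=cv2.resize(g[y0:y1,x0:x1],None,fx=k,fy=k,interpolation=cv2.INTER_CUBIC)
    th,m=cv2.threshold(s,0,255,cv2.THRESH_OTSU)
    cs,h=cv2.findContours(m,cv2.RETR_CCOMP,cv2.CHAIN_APPROX_NONE)
    print(n,th)
    cv=lambda q:np.round((np.array(q)+.5)/k-.5+[x0,y0],1).tolist()
    for i,q in enumerate(cs):
        a=cv2.contourArea(q)
        if a<60: continue
        mm=cv2.moments(q);ce=cv((mm['m10']/mm['m00'],mm['m01']/mm['m00']))
        cor=cv(cv2.approxPolyDP(cv2.convexHull(q),20,True)[:,0]) if a>5000 else ''
        print(i,'parent',h[0][i][3],a,ce,cor)
im=get_image("top");c=cam(im);g=cv2.cvtColor(im["pixels"],cv2.COLOR_RGB2GRAY)
o=cv2.inRange(im["pixels"],(150,40,0),(255,140,60));print("orange",np.argwhere(o[200:235,225:255]).mean(0)[::-1]+[225,200])
print("flash top",ray(c,np.argwhere(o[200:235,225:255]).mean(0)[::-1]+[225,200],165))
s=cv2.resize(g[190:275,120:205],None,fx=4,fy=4,interpolation=cv2.INTER_CUBIC)
_,m=cv2.threshold(s,0,255,cv2.THRESH_OTSU)
cv2.imwrite("pics/boxmask.png",np.hstack([s,m]))
cs,h=cv2.findContours(m,cv2.RETR_CCOMP,cv2.CHAIN_APPROX_NONE)
for i,q in enumerate(cs):
    a=cv2.contourArea(q)
    if a>40:
        mm=cv2.moments(q);print(i,h[0][i][3],a,np.round([(mm['m10']/mm['m00']+.5)/4+119.5,(mm['m01']/mm['m00']+.5)/4+189.5],1),((cv2.approxPolyDP(cv2.convexHull(q),12,True)[:,0]+.5)/4+[119.5,189.5]).tolist() if a>5000 else '')
E
```

```text
scene 138.0
0 parent -1 29718.0 [194.6, 238.1] [[198.6, 209.1], [223.4, 250.6], [190.9, 267.6], [165.9, 224.1]]
1 parent 0 332.0 [193.8, 258.7] 
2 parent 0 306.0 [214.2, 248.0] 
3 parent 0 1681.0 [197.2, 241.0] 
4 parent 0 312.0 [175.1, 226.5] 
5 parent 0 291.0 [195.7, 216.7] 
6 parent -1 26071.5 [230.7, 220.1] [[233.6, 192.9], [257.9, 232.1], [228.4, 248.1], [203.6, 206.9]]
7 parent 6 1051.5 [230.6, 239.4] 
8 parent 6 952.5 [249.3, 229.7] 
9 parent 6 1810.0 [232.7, 222.2] 
10 parent 6 990.0 [212.1, 208.9] 
11 parent 6 915.0 [231.0, 200.0] 
top 163.0
0 parent -1 18349.0 [315.5, 234.8] [[323.6, 213.4], [336.4, 248.1], [305.9, 256.6], [295.1, 221.9]]
1 parent 0 826.0 [310.0, 250.2] 
2 parent 0 806.0 [329.4, 245.2] 
5 parent 0 69.5 [318.8, 235.5] 
10 parent 0 726.0 [301.9, 224.5] 
11 parent 0 658.5 [312.8, 229.6] 
12 parent 0 719.0 [320.7, 219.6] 
13 parent -1 18113.0 [350.7, 225.8] [[358.9, 204.6], [372.4, 238.9], [341.9, 247.1], [329.6, 212.6]]
14 parent 13 258.5 [345.9, 240.8] 
15 parent 13 251.0 [365.3, 236.0] 
19 parent 13 225.0 [336.5, 215.6] 
20 parent 13 787.0 [348.4, 219.4] 
21 parent 13 232.5 [355.3, 210.7] 
orange [237.55223881 217.65671642]
flash top [519.61132967  10.78203232 165.        ]
0 -1 157.0 [171.8 268.3] 
1 -1 510.0 [144.8 261.3] 
3 -1 43157.5 [163.3 232.9] [[148.125, 199.875], [194.375, 209.125], [178.125, 268.125], [132.625, 254.625]]
7 3 201.0 [164.5 250.2] 
9 3 875.0 [169.9 250. ] 
10 3 193.5 [145.2 245.3] 
11 3 974.5 [151.1 245.3] 
14 3 184.0 [173.2 219.2] 
15 3 898.5 [178.4 220.4] 
16 3 235.5 [161.9 218.2] 
17 3 181.0 [154.1 214.3] 
18 3 669.5 [158.7 215. ] 
19 -1 895.0 [135.8 226.6] 
20 -1 337.0 [159.7 200.5]
```

View pics/boxmask.png

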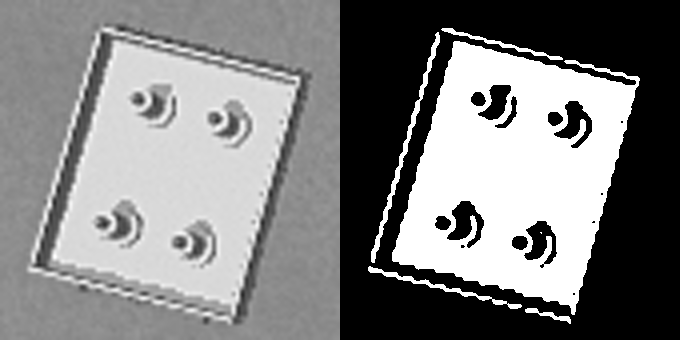

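Pin tips show as dark dots at about (154,214), (173,219), (145,245) and (165,250). Now fitting the poses.

```bash
cat >> h.py <<'E'
def fit(obs,pts_fn,x0):
    # obs: list of (cam, Nx2 px, Nx3 local); pts_fn(p,local)->world
    r=lambda p:np.concatenate([(proj(c,pts_fn(p,L))-px).ravel() for c,px,L in obs])
    s=least_squares(r,x0,loss='soft_l1'); return s.x,np.round(r(s.x),1).reshape(-1,2)
def bedfn(p,L): return (np.array(L)@(Rz(p[2])@Ry(30)).T)+[p[0],p[1],65]   # tray x,y,yaw
E
python3 - <<'E'
from rig import *
from h import *
cs,ct=cam(get_image("scene")),cam(get_image("top"))
A=np.array
# order H: (+,+),(+,-),(-,+),(-,-)   +x = far from robot
Lh_t=A([[301.9,224.5],[320.7,219.6],[310,250.2],[329.4,245.2]]); Uh_t=A([[336.5,215.6],[355.3,210.7],[345.9,240.8],[365.3,236]])
# scene: far from robot = toward bottom-left... +x -> (down), +y -> right
Lh_s=A([[249.3,229.7],[230.6,239.4],[231,200],[212.1,208.9]]); Uh_s=A([[214.2,248],[193.8,258.7],[195.7,216.7],[175.1,226.5]])
Lp_t=A([[295.1,221.9],[323.6,213.4],[305.9,256.6],[336.4,248.1]]);Lp_s=A([[257.9,232.1],[228.4,248.1],[233.6,192.9],[203.6,206.9]])
off=A([0,57,0])
x0=[ *ray(ct,[333,230],65)[:2],15]; print(x0)
for n,o in (("L both",[(ct,Lh_t,H+off),(cs,Lh_s,H+off)]),("U both",[(ct,Uh_t,H-off),(cs,Uh_s,H-off)]),("all top",[(ct,Lh_t,H+off),(ct,Uh_t,H-off)]),("all sc",[(cs,Lh_s,H+off),(cs,Uh_s,H-off)]),
  ("all",[(ct,Lh_t,H+off),(ct,Uh_t,H-off),(cs,Lh_s,H+off),(cs,Uh_s,H-off)])):
    p,r=fit(o,bedfn,x0); print(n,np.round(p,2),r.tolist()); print('  L origin',np.round(bedfn(p,[0,57,0]),1),'U',np.round(bedfn(p,[0,-57,0]),1))
# box
pins=A([[154.1,214.3],[173.2,219.2],[145.2,245.3],[164.5,250.2]])
bf=lambda p,L:A(L)@Rz(p[2]).T+[p[0],p[1],0]
for z in(70,75,78):
    L=H.copy();L[:,2]=z;print(z,*fit([(ct,pins,L)],bf,[500,250,-14]))
rim=A([[102,30],[303,75],[33,268],[237,322]])/4+119.6; rim[:,1]+=70
print("rim",*fit([(ct,rim,A([[100,83,45],[100,-83,45],[-100,83,45],[-100,-83,45.]]))],bf,[500,250,-14]))
print(rim)
p=fit([(ct,pins,np.c_[H[:,:2],[75]*4])],bf,[500,250,-14])[0]
print("scene predicted pins",proj(cs,bf(p,np.c_[H[:,:2],[75]*4])).round(1).tolist())
im=get_image("scene")["pixels"][155:225,340:420,::-1]
cv2.imwrite("pics/boxs.png",cv2.resize(im,None,fx=8,fy=8,interpolation=cv2.INTER_CUBIC))
E
```

```text
[np.float64(488.0298402892631), np.float64(-280.0293964533827), 15]
L both [ 484.15 -281.32   13.54] [[0.2, -0.3], [0.3, -0.3], [0.2, -0.3], [0.4, -0.3], [0.1, -0.5], [0.1, -0.5], [0.1, -0.6], [0.2, -0.6]]
  L origin [ 470.8 -225.9   65. ] U [ 497.5 -336.7   65. ]
U both [ 484.53 -281.29   13.46] [[0.3, -0.4], [0.3, -0.3], [0.3, -0.3], [0.3, -0.5], [0.1, -0.4], [0.1, -0.5], [0.1, -0.5], [0.1, -0.6]]
  L origin [ 471.3 -225.9   65. ] U [ 497.8 -336.7   65. ]
all top [ 483.3  -280.4    13.56] [[-0.1, -0.0], [0.0, 0.0], [-0.1, 0.0], [0.1, -0.1], [0.0, -0.0], [-0.0, 0.1], [-0.0, 0.1], [0.1, -0.1]]
  L origin [ 469.9 -225.    65. ] U [ 496.7 -335.8   65. ]
all sc [ 486.08 -282.22   13.61] [[0.1, -0.0], [0.0, 0.1], [0.0, -0.1], [0.0, -0.0], [0.1, 0.0], [0.0, 0.0], [-0.1, -0.0], [-0.1, -0.1]]
  L origin [ 472.7 -226.8   65. ] U [ 499.5 -337.6   65. ]
all [ 484.3  -281.32   13.58] [[0.2, -0.4], [0.3, -0.3], [0.2, -0.3], [0.4, -0.4], [0.3, -0.3], [0.2, -0.2], [0.3, -0.2], [0.3, -0.5], [0.1, -0.5], [0.1, -0.4], [0.1, -0.5], [0.2, -0.5], [0.2, -0.5], [0.1, -0.5], [0.0, -0.5], [0.1, -0.6]]
  L origin [ 470.9 -225.9   65. ] U [ 497.7 -336.7   65. ]
70 [488.5908477  259.95391269 -15.05302075] [[-0.  -0.1]
 [ 0.1 -0.1]
 [-0.1  0.1]
 [ 0.   0.1]]
75 [488.15321035 258.82468949 -15.05143293] [[-0.1 -0.1]
 [ 0.2 -0.2]
 [-0.1  0.1]
 [ 0.   0.2]]
78 [487.89062121 258.14711366 -15.05081506] [[-0.1 -0.2]
 [ 0.2 -0.2]
 [-0.2  0.2]
 [ 0.1  0.2]]
rim [488.95792325 257.5075012  -14.69944917] [[-0.1 -1.1]
 [ 0.3  0.1]
 [-0.3  0.8]
 [ 0.1  0. ]]
[[145.1  197.1 ]
 [195.35 208.35]
 [127.85 256.6 ]
 [178.85 270.1 ]]
scene predicted pins [[396.1, 186.4], [376.2, 188.4], [384.7, 166.8], [365.9, 168.6]]
```

View pics/boxs.png

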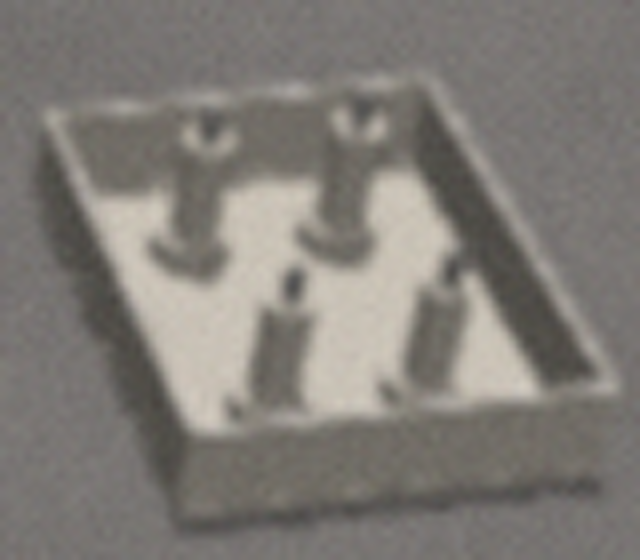

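The poses agree to about 3 mm across views: tray at (484,-281) with yaw 13.6°, box at (489,259) with yaw -15°, large-hole shelf in the +y pocket. Now a planner helper and the approach.

```bash
cat >> h.py <<'E'
def mat(rpy): return Ro.from_euler('xyz',rpy,degrees=True).as_matrix()
def rows(s,Rt,pt,n,g):
    """print n rows from the measured pose: straight line, constant turn rate"""
    R0=mat(s["tool_rot"]);w=Ro.from_matrix(R0.T@Rt).as_rotvec();d=(np.array(pt)-s["position"])/n
    print(f"dist/row {np.linalg.norm(d):.1f} turn/row {np.degrees(np.linalg.norm(w))/n:.1f}")
    for k in range(n):
        R=R0@Ro.from_rotvec(w*k/n).as_matrix(); 
        print(*np.round(w/n,4),*np.round(R.T@d,1),g,end='; ')
    print()
TR=[484.3,-281.3,13.58]
def tray_tool(L,flip=0): return Rz(TR[2])@Ry(30)@mat([180,0,180*flip]), bedfn(TR,L)
E
python3 - <<'E'
from rig import *
from h import *
s=read_state();R,p=tray_tool([0,57,121]);print(p)
rows(s,R,p+[0,0,30],14,-1)
E
```

```text
[ 529.72484204 -211.68797714  169.78907386]
dist/row 31.8 turn/row 2.2
0.0024 -0.0373 0.0089 30.0 -9.9 3.6 -1; 0.0024 -0.0373 0.0089 30.0 -10.2 2.5 -1; 0.0024 -0.0373 0.0089 30.0 -10.4 1.4 -1; 0.0024 -0.0373 0.0089 29.9 -10.7 0.3 -1; 0.0024 -0.0373 0.0089 29.8 -10.9 -0.8 -1; 0.0024 -0.0373 0.0089 29.7 -11.2 -1.9 -1; 0.0024 -0.0373 0.0089 29.5 -11.5 -2.9 -1; 0.0024 -0.0373 0.0089 29.3 -11.7 -4.0 -1; 0.0024 -0.0373 0.0089 29.0 -12.0 -5.1 -1; 0.0024 -0.0373 0.0089 28.7 -12.3 -6.1 -1; 0.0024 -0.0373 0.0089 28.3 -12.6 -7.2 -1; 0.0024 -0.0373 0.0089 27.9 -12.8 -8.2 -1; 0.0024 -0.0373 0.0089 27.5 -13.1 -9.2 -1; 0.0024 -0.0373 0.0089 27.0 -13.3 -10.2 -1;
```

Emit:
drive_tool(rows="0.0024 -0.0373 0.0089 30 -10 3.6 -1; 0.0024 -0.0373 0.0089 30 -10.2 2.5 -1; 0.0024 -0.0373 0.0089 30 -10.4 1.4 -1; 0.0024 -0.0373 0.0089 30 -10.7 0.3 -1; 0.0024 -0.0373 0.0089 30 -11 -0.8 -1; 0.0024 -0.0373 0.0089 30 -11 -2 -1; 0.0024 -0.0373 0.0089 29.5 -11.5 -3 -1; 0.0024 -0.0373 0.0089 29 -11.7 -4 -1")

```text
t: 1.07
position: [384.4, -330.0, 221.9]
tool_rot: [-179.6, 17.2, 16.8]
force: [0.4, -1.4, -1.0]
finger_gap: 85.7
```

Emit:
drive_tool(rows="0.0024 -0.0373 0.0089 29 -12 -5 -1; 0.0024 -0.0373 0.0089 28.7 -12.3 -6 -1; 0.0024 -0.0373 0.0089 28.3 -12.6 -7 -1; 0.0024 -0.0373 0.0089 28 -12.8 -8 -1; 0.0024 -0.0373 0.0089 27.5 -13 -9 -1; 0.0024 -0.0373 0.0089 27 -13.3 -10 -1; 0 0 0 0 0 0 -1; 0 0 0 0 0 0 -1")

```text
t: 1.73
position: [531.6, -210.5, 196.6]
tool_rot: [-179.9, 30.2, 13.8]
force: [-0.3, -0.5, 0.1]
finger_gap: 85.3
```

```bash
python3 - <<'E'
from rig import *
from h import *
s=read_state();print(s["t"],s["position"],s["tool_rot"],s["qpos"].round(1));R,p=tray_tool([0,57,35])
B=R; d=B.T@(p-s["position"]);print("remaining in tool",d)
rows(s,R,bedfn(TR,[0,57,60]),4,-1)
a=get_image("top")["pixels"][175:290,260:400,::-1];b=get_image("scene")["pixels"][150:290,140:300,::-1]
cv2.imwrite("pics/pre.png",np.hstack([cv2.resize(a,(390,320),interpolation=2),cv2.resize(b,(366,320),interpolation=2)]))
E
```

```text
1.7333 [ 531.63179583 -210.52434786  196.60319871] [-179.85130835   30.16106882   13.79769104] [-15.   34.3  22.4 105.2 -13.9 154.6]
remaining in tool [ 11.56514368   0.68333959 110.28514558]
dist/row 21.5 turn/row 0.1
-0.0002 0.0007 0.0008 3.0 0.2 21.3 -1; -0.0002 0.0007 0.0008 2.9 0.2 21.3 -1; -0.0002 0.0007 0.0008 2.9 0.2 21.3 -1; -0.0002 0.0007 0.0008 2.9 0.2 21.3 -1;
```

View pics/pre.png

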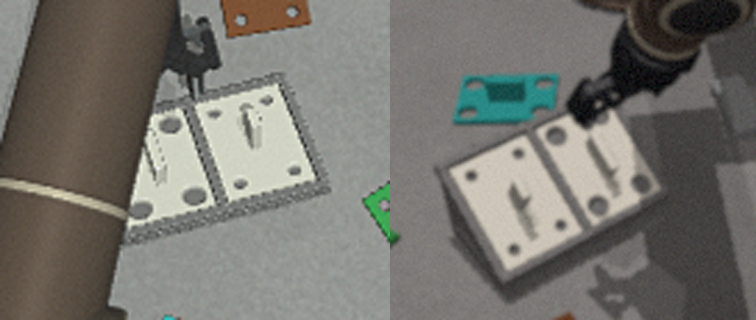

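The jaws are above the large-hole shelf's wide tab, seen at (155,155) left and (603,155) right. Descending along the tool axis.

Emit:
drive_tool(rows="0 0.003 0.003 4 0.2 28 -1; 0 0 0 4 0.3 28 -1; 0 0 0 3.6 0.2 28 -1; 0 0 0 0 0 14 -1; 0 0 0 0 0 9 -1; 0 0 0 0 0 5 -1; 0 0 0 0 0 0 -1; 0 0 0 0 0 0 -1")

```text
t: 2.5
position: [486.2, -223.8, 97.9]
tool_rot: [179.8, 29.7, 13.3]
force: [0.5, 0.5, -0.5]
finger_gap: 85.0
```

Emit:
drive_tool(rows="0 0 0 0 0 0 1; 0 0 0 0 0 0 1; 0 0 0 0 0 0 1; 0 0 0 0 0 0 1; 0 0 0 0 0 0 1; 0 0 0 0 0 0 1; 0 0 0 0 0 0 1; 0 0 0 0 0 0 1")

```text
t: 3.17
position: [486.1, -223.2, 96.6]
tool_rot: [179.9, 29.8, 13.3]
force: [1.1, 0.6, 2.7]
finger_gap: 10.9
```

```bash
cat > st.py <<'E'
from rig import *
from h import *
s=read_state();print(s["t"],s["position"].round(1),s["tool_rot"].round(2),s["force"].round(1),s["finger_gap"],s["qpos"].round(0))
B=Rz(TR[2])@Ry(30);print("bed coords",(B.T@(s["position"]-[TR[0],TR[1],65])).round(1))
E
python3 st.py
```

```text
3.1667 [ 486.1 -223.2   96.6] [179.91  29.77  13.35] [1.1 0.6 2.7] 10.942049836232165 [-17.  31.   5.  90. -15. 153.]
bed coords [-2.5 56.  35.1]
```

Gripped at 10.9 mm on the 12 mm tab. Lifting straight along the bed normal.

Emit:
drive_tool(rows="0 0 0 0 0 -4 1; 0 0 0 0 0 -7 1; 0 0 0 0 0 -9 1; 0 0 0 0 0 -9 1; 0 0 0 0 0 -9 1; 0 0 0 0 0 -20 1; 0 0 0 0 0 -25 1; 0 0 0 0 0 -25 1")

```text
t: 3.83
position: [538.5, -210.5, 191.6]
tool_rot: [179.9, 29.8, 13.3]
force: [1.1, -0.4, -1.0]
finger_gap: 10.5
```

```bash
python3 st.py; python3 - <<'E'
from rig import *
from h import *
b=get_image("scene")["pixels"][130:290,140:340,::-1]
cv2.imwrite("pics/lift.png",cv2.resize(b,(600,480),interpolation=2))
s=read_state()
bx=[489.3,258.8,-15.05]
for f in(0,180):
  Rt=Rz(bx[2])@mat([180,0,f]);w=Ro.from_matrix(mat(s["tool_rot"]).T@Rt).as_rotvec();print(f,w,np.degrees(np.linalg.norm(w)))
E
```

```text
3.8333 [ 538.5 -210.5  191.6] [179.92  29.8   13.34] [ 1.1 -0.4 -1. ] 10.528700909251437 [-15.  35.  23. 105. -14. 155.]
bed coords [ -3.3  56.1 144.3]
0 [0.13167635 0.50339438 0.48515266] 40.76133312595728
180 [-0.67530446  0.17664406 -2.56887777] 152.52274506489312
```

View pics/lift.png

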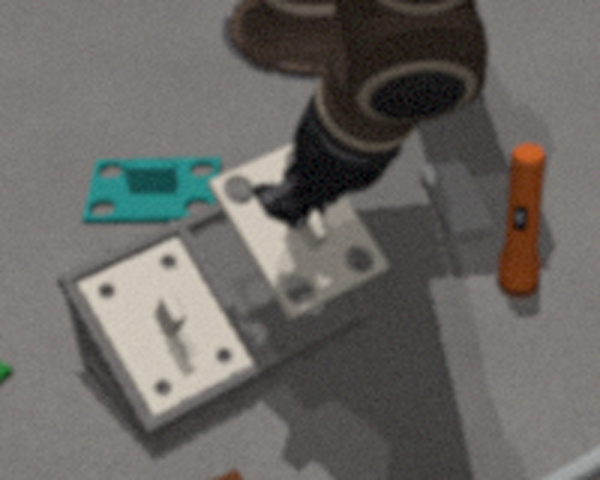

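The shelf is out and held level to the jaws; the flashlight at crop (525,220) is standing. Next I level and raise it, then cross high over the flashlight with the long wrist turn, since joint 6 forbids the short one.

```bash
python3 - <<'E'
from rig import *
from h import *
s=read_state()
R1=mat([180,0,43.3]);p1=np.array([515,-190,310.]);rows(s,R1,p1,8,1)
s2=dict(position=p1,tool_rot=[180,0,43.3]);R2=mat([180,0,104]);p2=np.array([500,50,310.]);rows(s2,R2,p2,9,1)
s3=dict(position=p2,tool_rot=[180,0,104]);rows(s3,mat([180,0,164.95]),[489.3,258.8,310],9,1)
E
```

```text
dist/row 14.9 turn/row 5.2
-0.0163 0.063 -0.0638 -9.3 -3.1 -11.2 1; -0.0163 0.063 -0.0638 -8.3 -3.5 -11.8 1; -0.0163 0.063 -0.0638 -7.3 -3.8 -12.4 1; -0.0163 0.063 -0.0638 -6.3 -4.0 -12.9 1; -0.0163 0.063 -0.0638 -5.2 -4.2 -13.3 1; -0.0163 0.063 -0.0638 -4.1 -4.3 -13.7 1; -0.0163 0.063 -0.0638 -2.9 -4.3 -14.0 1; -0.0163 0.063 -0.0638 -1.8 -4.2 -14.2 1; 
dist/row 26.7 turn/row 6.7
-0.0 0.0 -0.1177 17.1 -20.6 -0.0 1; -0.0 0.0 -0.1177 19.4 -18.4 -0.0 1; -0.0 0.0 -0.1177 21.4 -16.0 -0.0 1; -0.0 0.0 -0.1177 23.1 -13.4 -0.0 1; -0.0 0.0 -0.1177 24.5 -10.6 -0.0 1; -0.0 0.0 -0.1177 25.6 -7.6 -0.0 1; -0.0 0.0 -0.1177 26.3 -4.6 -0.0 1; -0.0 0.0 -0.1177 26.7 -1.4 -0.0 1; -0.0 0.0 -0.1177 26.7 1.7 0.0 1; 
dist/row 23.2 turn/row 6.8
0.0 0.0 -0.1182 22.8 4.5 0.0 1; 0.0 0.0 -0.1182 22.1 7.1 0.0 1; 0.0 0.0 -0.1182 21.1 9.7 0.0 1; 0.0 0.0 -0.1182 19.8 12.1 0.0 1; 0.0 0.0 -0.1182 18.3 14.4 0.0 1; 0.0 0.0 -0.1182 16.4 16.4 0.0 1; 0.0 0.0 -0.1182 14.4 18.2 0.0 1; 0.0 0.0 -0.1182 12.1 19.8 0.0 1; 0.0 0.0 -0.1182 9.7 21.1 0.0 1;
```

Emit:
drive_tool(rows="-0.0163 0.063 -0.0638 -9.3 -3.1 -11.2 1; -0.0163 0.063 -0.0638 -8.3 -3.5 -11.8 1; -0.0163 0.063 -0.0638 -7.3 -3.8 -12.4 1; -0.0163 0.063 -0.0638 -6.3 -4 -13 1; -0.0163 0.063 -0.0638 -5.2 -4.2 -13.3 1; -0.0163 0.063 -0.0638 -4 -4.3 -13.7 1; -0.0163 0.063 -0.0638 -3 -4.3 -14 1; -0.0163 0.063 -0.0638 -2 -4.2 -14.2 1")

```text
t: 4.55
position: [512.8, -190.4, 307.1]
tool_rot: [-179.9, -0.0, 43.5]
force: [0.4, -0.4, -0.4]
finger_gap: 10.7
```

Emit:
drive_tool(rows="0 0 -0.118 17 -20.6 0 1; 0 0 -0.118 19.4 -18.4 0 1; 0 0 -0.118 21.4 -16 0 1; 0 0 -0.118 23 -13.4 0 1; 0 0 -0.118 24.5 -10.6 0 1; 0 0 -0.118 25.6 -7.6 0 1; 0 0 -0.118 26.3 -4.6 0 1; 0 0 -0.118 26.7 -1.4 0 1")

```text
t: 5.22
position: [499.0, 23.6, 306.3]
tool_rot: [-179.7, -0.1, 97.7]
force: [0.7, 0.3, -0.9]
finger_gap: 11.1
```

Emit:
drive_tool(rows="0 0 -0.118 26.7 1.7 0 1; 0 0 -0.118 22.8 4.5 0 1; 0 0 -0.118 22 7 0 1; 0 0 -0.118 21 9.7 0 1; 0 0 -0.118 19.8 12 0 1; 0 0 -0.118 18.3 14.4 0 1; 0 0 -0.118 16.4 16.4 0 1; 0 0 -0.118 14.4 18 0 1")

```text
t: 5.88
position: [488.8, 212.2, 306.5]
tool_rot: [-179.9, -0.3, 151.8]
force: [1.3, -0.1, -0.9]
finger_gap: 10.9
```

```bash
python3 st.py; python3 - <<'E'
from rig import *
from h import *
s=read_state()
R=Rz(164.95)@mat([180,0,0]);R_=R; p=np.array([489.3,258.8,0])-2.8*R[:,0]; p[2]=190
rows(s,R,p,6,1)
E
```

```text
5.8833 [488.8 212.2 306.5] [-179.93   -0.29  151.76] [ 1.3 -0.1 -0.9] 10.874748223241342 [23.  9.  7. 88.  0. 52.]
bed coords [-16.7 478.6 269.3]
dist/row 20.9 turn/row 2.2
-0.0001 -0.0009 -0.0384 3.0 7.0 19.4 1; -0.0001 -0.0009 -0.0384 2.8 7.1 19.4 1; -0.0001 -0.0009 -0.0384 2.5 7.2 19.4 1; -0.0001 -0.0009 -0.0384 2.3 7.3 19.4 1; -0.0001 -0.0009 -0.0384 2.0 7.4 19.4 1; -0.0001 -0.0009 -0.0384 1.7 7.5 19.4 1;
```

Emit:
drive_tool(rows="0 -0.001 -0.0384 3 7 27 1; 0 -0.001 -0.0384 2.8 7.1 27 1; 0 -0.001 -0.0384 2.5 7.2 27 1; 0 -0.001 -0.0384 2.3 7.3 27 1; 0 -0.001 -0.0384 2 7.4 27 1; 0 -0.001 -0.0384 1.7 7.5 27 1; 0 0 0 0 0 0 1; 0 0 0 0 0 0 1")

```text
t: 6.55
position: [491.5, 256.4, 143.3]
tool_rot: [-179.8, -0.1, 164.6]
force: [0.5, -0.6, 0.3]
finger_gap: 10.8
```

```bash
python3 st.py; python3 - <<'E'
from rig import *
from h import *
a=get_image("top")["pixels"][175:290,100:240,::-1];b=get_image("scene")["pixels"][120:240,320:450,::-1]
cv2.imwrite("pics/box1.png",np.hstack([cv2.resize(a,(390,320),interpolation=2),cv2.resize(b,(347,320),interpolation=2)]))
E
```

```text
6.55 [491.5 256.4 143.3] [-1.7982e+02 -1.1000e-01  1.6460e+02] [ 0.5 -0.6  0.3] 10.847387392685766 [ 28.  12. -10.  68.  -0.  43.]
bed coords [ 76.3 521.  134.5]
```

View pics/box1.png

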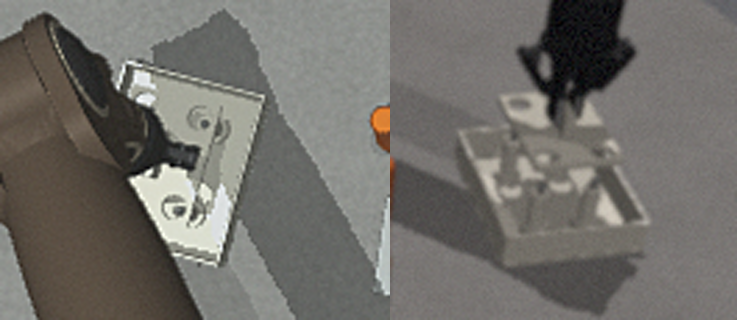

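The shelf is above the box with pins roughly inside the visible holes at (205,120) and (178,207). I need a sharper look to fine-tune.

```bash
cat > chk.py <<'E'
from rig import *
from h import *
import sys
name,off,zt,r=sys.argv[1],float(sys.argv[2]),float(sys.argv[3]),float(sys.argv[4])   # shelf origin = TCP + off*toolx, zt below
s=read_state();Rt=mat(s["tool_rot"]);Rs=Rt@mat([180,0,0]);o=s["position"]+Rt@[off,0,zt]
print(o.round(1),s["tool_rot"].round(2))
k=7;out=[]
for n in("top","scene"):
    im=get_image(n);c=cam(im);ctr=proj(c,o)[0];x0,y0=(ctr-[28,42]).astype(int)
    g=im["pixels"][y0:y0+84,x0:x0+57,::-1]
    g=cv2.resize(np.ascontiguousarray(g),None,fx=k,fy=k,interpolation=cv2.INTER_CUBIC)
    th=np.linspace(0,2*np.pi,24,endpoint=False)
    for h in H:
        w=h+np.c_[r*np.cos(th),r*np.sin(th),0*th]
        for q in proj(c,w@Rs.T+o): cv2.circle(g,tuple(((q-[x0,y0]+.5)*k).astype(int)),1,(0,0,255),-1)
        print(n,h[:2],((proj(c,Rs@h+o)[0]-[x0,y0]+.5)*k).round(0))
    for h in P:
        q=proj(c,Rs@h+o)[0];cv2.circle(g,tuple(((q-[x0,y0]+.5)*k).astype(int)),3,(255,0,0),-1)
    out.append(g)
cv2.imwrite(f"pics/{name}.png",np.hstack(out))
E
python3 chk.py c1 2.8 35 13
```

```text
[490.5 257.6 110.8] [1.7998e+02 1.0000e-01 1.6456e+02]
top [50. 31.] [232. 430.]
top [ 50. -31.] [ 92. 393.]
top [-50.  31.] [298. 205.]
top [-50. -31.] [159. 169.]
scene [50. 31.] [102. 225.]
scene [ 50. -31.] [237. 213.]
scene [-50.  31.] [176. 362.]
scene [-50. -31.] [319. 349.]
```

View pics/c1.png

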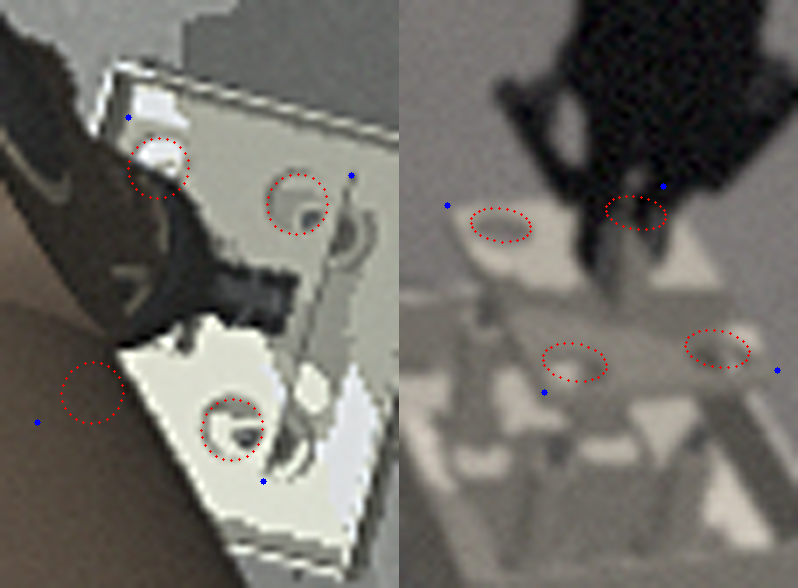

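```bash
python3 - <<'E'
from rig import *
from h import *
cs,ct=cam(get_image("scene")),cam(get_image("top"));A=np.array
pt=A([[154.1,214.3],[173.2,219.2],[145.2,245.3],[164.5,250.2]]);ps=A([[396.1,188.1],[376.2,190.4],[384.3,168.6],[365.8,170.2]])
for z in(68,70,72):
  for n,c,p in(("top",ct,pt),("scene",cs,ps)):
    L=np.c_[H[:,:2],[z]*4];q=[500,250,-15]
    x,r=fit([(c,p,L)],lambda p,L:L@Rz(p[2]).T+[p[0],p[1],0],q);print(z,n,x.round(1),r.tolist())
s=read_state();Rs=mat(s["tool_rot"])@mat([180,0,0]);o=s["position"]+mat(s["tool_rot"])@[2.8,0,35]
# observed hole shift from prediction, in crop px /7
for n,c,d,hs in(("top",ct,A([[0,-4],[0,-4]])/7,[0,2]),("scene",cs,A([[-1,7],[0,8],[0,3]])/7,[0,2,3])):
    px=proj(c,H[hs]@Rs.T+o)+d
    x,r=fit([(c,px,H[hs])],lambda p,L:L@Rs.T+[p[0],p[1],o[2]],o[:2]);print(n,"shelf at",x.round(1),r.tolist())
print(o)
E
```

```text
68 top [488.8 260.4 -15.1] [[-0.0, -0.1], [0.1, -0.1], [-0.1, 0.1], [0.0, 0.1]]
68 scene [488.4 259.7 -14.6] [[-0.1, 0.0], [0.1, -0.2], [0.1, -0.1], [-0.1, 0.2]]
70 top [488.6 260.  -15.1] [[-0.0, -0.1], [0.1, -0.1], [-0.1, 0.1], [0.0, 0.1]]
70 scene [490.4 257.9 -14.6] [[-0.1, 0.0], [0.1, -0.2], [0.1, -0.1], [-0.1, 0.2]]
72 top [488.4 259.5 -15.1] [[-0.1, -0.1], [0.1, -0.1], [-0.1, 0.1], [0.0, 0.1]]
72 scene [492.4 256.1 -14.7] [[-0.0, 0.1], [0.0, -0.1], [0.2, -0.1], [-0.2, 0.2]]
top shelf at [492.4 257.5] [[0.0, -0.0], [-0.0, 0.0]]
scene shelf at [494.2 254.9] [[0.1, -0.2], [-0.1, -0.2], [-0.0, 0.5]]
[490.70479794 257.47037122 110.61892484]
```

Both views agree: shift by about (-4, +2.5) mm. I apply it and descend to just above the post shoulders.

Emit:
drive_tool(rows="0 0 -0.008 4.4 1.4 0 1; 0 0 0 0 0 10 1; 0 0 0 0 0 10 1; 0 0 0 0 0 10 1; 0 0 0 0 0 10 1; 0 0 0 0 0 3 1; 0 0 0 0 0 0 1; 0 0 0 0 0 0 1")

```text
t: 7.52
position: [488.4, 259.0, 100.4]
tool_rot: [-179.9, -0.0, 165.1]
force: [0.9, -0.3, -1.5]
finger_gap: 10.6
```

```bash
python3 st.py
```

```text
7.5167 [488.4 259.  100.4] [-1.7992e+02 -3.0000e-02  1.6507e+02] [ 0.9 -0.3 -1.5] 10.63905428677031 [ 28.  13. -15.  63.  -0.  43.]
bed coords [ 95.7 524.3  96.1]
```

Emit:
drive_tool(rows="0 0 0 0 0 3 1; 0 0 0 0 0 3 1; 0 0 0 0 0 3 1; 0 0 0 0 0 3 1; 0 0 0 0 0 3 1; 0 0 0 0 0 0 1; 0 0 0 0 0 0 1")

```text
t: 8.1
position: [488.4, 259.0, 85.5]
tool_rot: [-179.9, -0.0, 165.1]
force: [-0.3, 0.0, -0.6]
finger_gap: 10.7
```

Emit:
drive_tool(rows="0 0 0 0 0 5 1; 0 0 0 0 0 5 1; 0 0 0 0 0 5 1; 0 0 0 0 0 5 1; 0 0 0 0 0 5 1; 0 0 0 0 0 4 1; 0 0 0 0 0 0 1; 0 0 0 0 0 0 1")

```text
t: 8.77
position: [488.4, 259.0, 56.4]
tool_rot: [-179.9, -0.0, 165.1]
force: [0.7, 0.5, -1.0]
finger_gap: 10.8
```

Emit:
drive_tool(rows="0 0 0 0 0 1 1; 0 0 0 0 0 1 1; 0 0 0 0 0 1 1; 0 0 0 0 0 0.5 1; 0 0 0 0 0 0 1")

```text
t: 9.18
position: [488.5, 259.1, 53.2]
tool_rot: [-179.9, 0.0, 165.1]
force: [0.6, 1.3, -1.0]
finger_gap: 10.7
```

Free descent so far (underside at about 18). Feeling for the step.

Emit:
drive_tool(rows="0 0 0 0 0 0.8 1; 0 0 0 0 0 0.5 1; 0 0 0 0 0 0 1; 0 0 0 0 0 0 1")

```text
t: 9.52
position: [488.7, 259.1, 52.2]
tool_rot: [-180.0, 0.0, 165.1]
force: [1.1, 0.1, 0.5]
finger_gap: 10.9
```

Emit:
drive_tool(rows="0 0 0 0 0 0.8 1; 0 0 0 0 0 0.5 1; 0 0 0 0 0 0 1; 0 0 0 0 0 0 1")

```text
t: 9.85
position: [488.7, 259.1, 52.0]
tool_rot: [-180.0, 0.1, 165.1]
force: [-2.6, -1.5, 9.5]
finger_gap: 10.7
```

Seated with a 9.5 N touch. Releasing and rising.

Emit:
drive_tool(rows="0 0 0 0 0 -1 1; 0 0 0 0 0 0 0; 0 0 0 0 0 0 0; 0 0 0 0 0 0 0; 0 0 0 0 0 0 0; 0 0 0 0 0 0 0; 0 0 0 0 0 0 0")

```text
t: 10.43
position: [488.5, 259.1, 51.5]
tool_rot: [-179.9, -0.0, 165.1]
force: [0.8, -0.5, -0.6]
finger_gap: 42.4
```

Emit:
drive_tool(rows="0 0 0 0 0 -10 0; 0 0 0 0 0 -20 0; 0 0 0 0 0 -35 0; 0 0 0 0 0 -40 0; 0 0 0 0 0 -40 0; 0 0 0 0 0 -40 0; 0 0 0 0 0 -40 -1; 0 0 0 0 0 -30 -1")

```text
t: 11.1
position: [488.5, 259.2, 311.4]
tool_rot: [179.9, 0.2, 165.1]
force: [0.9, 0.4, -0.1]
finger_gap: 65.4
```

```bash
python3 st.py; python3 - <<'E'
from rig import *
from h import *
s=read_state()
R1=mat([180,0,100]);p1=np.array([505,50,310.]);rows(s,R1,p1,9,-1)
s2=dict(position=p1,tool_rot=[180,0,100]);R2=mat([180,0,40]);p2=np.array([560,-190,310.]);rows(s2,R2,p2,9,-1)
R,p=tray_tool([0,-57,130])
s3=dict(position=p2,tool_rot=[180,0,40]);rows(s3,R,p,8,-1)
a=get_image("scene")["pixels"][140:240,320:440,::-1]
cv2.imwrite("pics/seat1.png",cv2.resize(a,(720,600),interpolation=2))
E
```

```text
11.1 [488.5 259.2 311.4] [179.89   0.18 165.07] [ 0.9  0.4 -0.1] 65.36076489322447 [28. 11. 10. 89. -0. 43.]
bed coords [ -9.8 524.5 278.8]
dist/row 23.3 turn/row 7.2
0.0004 0.0002 0.1262 -7.8 -22.0 0.1 -1; 0.0004 0.0002 0.1262 -10.5 -20.8 0.1 -1; 0.0004 0.0002 0.1262 -13.0 -19.4 0.1 -1; 0.0004 0.0002 0.1262 -15.3 -17.6 0.1 -1; 0.0004 0.0002 0.1262 -17.4 -15.5 0.2 -1; 0.0004 0.0002 0.1262 -19.2 -13.2 0.2 -1; 0.0004 0.0002 0.1262 -20.7 -10.6 0.2 -1; 0.0004 0.0002 0.1262 -21.9 -8.0 0.2 -1; 0.0004 0.0002 0.1262 -22.8 -5.1 0.2 -1; 
dist/row 27.4 turn/row 6.7
0.0 -0.0 0.1164 -27.3 1.4 0.0 -1; 0.0 -0.0 0.1164 -27.0 4.6 0.0 -1; 0.0 -0.0 0.1164 -26.3 7.7 0.0 -1; 0.0 -0.0 0.1164 -25.2 10.6 0.0 -1; 0.0 -0.0 0.1164 -23.8 13.5 0.0 -1; 0.0 -0.0 0.1164 -22.1 16.2 0.0 -1; 0.0 -0.0 0.1164 -20.0 18.6 0.0 -1; 0.0 -0.0 0.1164 -17.7 20.8 0.0 -1; 0.0 -0.0 0.1164 -15.2 22.7 0.0 -1; 
dist/row 23.3 turn/row 5.0
0.0151 -0.0643 0.0563 -10.5 12.7 16.6 -1; 0.0151 -0.0643 0.0563 -8.7 13.4 17.0 -1; 0.0151 -0.0643 0.0563 -6.8 14.1 17.3 -1; 0.0151 -0.0643 0.0563 -4.9 14.7 17.4 -1; 0.0151 -0.0643 0.0563 -2.9 15.2 17.4 -1; 0.0151 -0.0643 0.0563 -0.9 15.6 17.3 -1; 0.0151 -0.0643 0.0563 1.1 15.8 17.1 -1; 0.0151 -0.0643 0.0563 3.1 16.0 16.7 -1;
```

View pics/seat1.png

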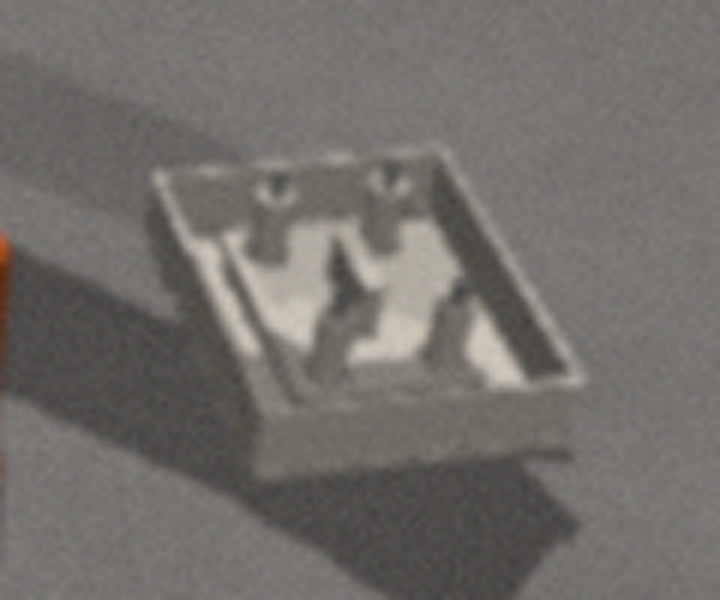

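The large-hole shelf sits flat on the lower steps with the tab free, at crop (345,265). Back to the tray for the second.

Emit:
drive_tool(rows="0 0 0.124 -8 -22 0 -1; 0 0 0.124 -10.5 -21 0 -1; 0 0 0.124 -13 -19.4 0 -1; 0 0 0.124 -15.3 -17.6 0 -1; 0 0 0.124 -17.4 -15.5 0 -1; 0 0 0.124 -19.2 -13.2 0 -1; 0 0 0.124 -20.7 -10.6 0 -1; 0 0 0.124 -22 -8 0 -1")

```text
t: 11.82
position: [504.5, 72.1, 307.6]
tool_rot: [180.0, 0.1, 107.9]
force: [1.0, -0.2, 0.2]
finger_gap: 85.7
```

Emit:
drive_tool(rows="0 0 0.124 -25 -3 0 -1; 0 0 0.12 -27 1.4 0 -1; 0 0 0.12 -27 4.6 0 -1; 0 0 0.12 -26 7.7 0 -1; 0 0 0.12 -25 10.6 0 -1; 0 0 0.12 -24 13.5 0 -1; 0 0 0.12 -22 16 0 -1; 0 0 0.12 -20 18.6 0 -1")

```text
t: 12.48
position: [553.9, -138.4, 307.8]
tool_rot: [179.9, 0.0, 52.7]
force: [0.7, 0.4, -0.2]
finger_gap: 85.3
```

```bash
python3 st.py; python3 - <<'E'
from rig import *
from h import *
s=read_state()
R,p=tray_tool([-1,-57.5,130]);rows(s,R,p,13,-1)
E
```

```text
12.4833 [ 553.9 -138.4  307.8] [1.7994e+02 3.0000e-02 5.2660e+01] [ 0.7  0.4 -0.2] 85.31806813759123 [-14.  13.  12.  89.  -0. 113.]
bed coords [-33.7 122.6 260.8]
dist/row 17.3 turn/row 3.8
0.0138 -0.0387 0.0512 -10.9 8.9 10.0 -1; 0.0138 -0.0387 0.0512 -10.1 9.6 10.3 -1; 0.0138 -0.0387 0.0512 -9.2 10.3 10.5 -1; 0.0138 -0.0387 0.0512 -8.2 10.9 10.7 -1; 0.0138 -0.0387 0.0512 -7.2 11.4 10.8 -1; 0.0138 -0.0387 0.0512 -6.2 11.9 10.9 -1; 0.0138 -0.0387 0.0512 -5.2 12.3 11.0 -1; 0.0138 -0.0387 0.0512 -4.1 12.7 11.0 -1; 0.0138 -0.0387 0.0512 -3.0 13.1 11.0 -1; 0.0138 -0.0387 0.0512 -1.9 13.3 10.9 -1; 0.0138 -0.0387 0.0512 -0.8 13.6 10.7 -1; 0.0138 -0.0387 0.0512 0.3 13.7 10.6 -1; 0.0138 -0.0387 0.0512 1.4 13.8 10.3 -1;
```

Emit:
drive_tool(rows="0.0138 -0.0387 0.0512 -11 9 10 -1; 0.0138 -0.0387 0.0512 -10 9.6 10.3 -1; 0.0138 -0.0387 0.0512 -9.2 10.3 10.5 -1; 0.0138 -0.0387 0.0512 -8.2 11 10.7 -1; 0.0138 -0.0387 0.0512 -7.2 11.4 10.8 -1; 0.0138 -0.0387 0.0512 -6.2 12 11 -1; 0.0138 -0.0387 0.0512 -5.2 12.3 11 -1; 0.0138 -0.0387 0.0512 -4 12.7 11 -1")

```text
t: 13.15
position: [558.7, -250.8, 227.4]
tool_rot: [-177.5, 18.6, 29.6]
force: [0.4, 0.0, 0.4]
finger_gap: 85.4
```

Emit:
drive_tool(rows="0.0138 -0.0387 0.0512 -3 13 11 -1; 0.0138 -0.0387 0.0512 -2 13.3 11 -1; 0.0138 -0.0387 0.0512 -0.8 13.6 10.7 -1; 0.0138 -0.0387 0.0512 0.3 13.7 10.6 -1; 0.0138 -0.0387 0.0512 1.4 13.8 10.3 -1; 0 0 0 0 0 0 -1; 0 0 0 0 0 0 -1")

```text
t: 13.73
position: [561.4, -321.2, 175.5]
tool_rot: [-179.8, 30.1, 14.0]
force: [-0.0, -0.0, 0.1]
finger_gap: 85.1
```

```bash
python3 st.py; python3 - <<'E'
from rig import *
from h import *
s=read_state();R,p=tray_tool([-0.5,-57.5,38]);rows(s,R,p,5,-1)
E
```

```text
13.7333 [ 561.4 -321.2  175.5] [-179.84   30.12   14.03] [-0.  -0.   0.1] 85.1320381734223 [-22.  42.  34. 107. -17. 147.]
bed coords [  1.5 -56.9 128.5]
dist/row 18.1 turn/row 0.1
0.0002 0.0004 0.0013 -0.4 0.1 18.1 -1; 0.0002 0.0004 0.0013 -0.4 0.1 18.1 -1; 0.0002 0.0004 0.0013 -0.4 0.1 18.1 -1; 0.0002 0.0004 0.0013 -0.4 0.1 18.1 -1; 0.0002 0.0004 0.0013 -0.4 0.1 18.1 -1;
```

Emit:
drive_tool(rows="0.0002 0.0004 0.007 -0.5 0 22 -1; 0 0 0 -0.5 0 22 -1; 0 0 0 -0.5 0 20 -1; 0 0 0 -0.5 0 14 -1; 0 0 0 0 0 8 -1; 0 0 0 0 0 4 -1; 0 0 0 0 0 0 -1; 0 0 0 0 0 0 -1")

```text
t: 14.4
position: [516.6, -332.0, 101.6]
tool_rot: [179.7, 29.9, 13.5]
force: [0.5, -0.2, 1.5]
finger_gap: 85.5
```

Emit:
drive_tool(rows="0 0 0 0 0 0 1; 0 0 0 0 0 0 1; 0 0 0 0 0 0 1; 0 0 0 0 0 0 1; 0 0 0 0 0 0 1; 0 0 0 0 0 0 1; 0 0 0 0 0 0 1; 0 0 0 0 0 0 1")

```text
t: 15.07
position: [516.2, -332.1, 100.3]
tool_rot: [179.8, 30.0, 13.5]
force: [1.8, -0.7, 1.5]
finger_gap: 11.3
```

```bash
python3 st.py
```

```text
15.0667 [ 516.2 -332.1  100.3] [179.77  29.99  13.48] [ 1.8 -0.7  1.5] 11.254943398941807 [-25.  38.  17.  93. -18. 146.]
bed coords [ -1.1 -56.9  40.1]
```

Emit:
drive_tool(rows="0 0 0 0 0 -4 1; 0 0 0 0 0 -7 1; 0 0 0 0 0 -9 1; 0 0 0 0 0 -9 1; 0 0 0 0 0 -9 1; 0 0 0 0 0 -20 1; 0 0 0 0 0 -25 1; 0 0 0 0 0 -25 1")

```text
t: 15.73
position: [568.5, -318.9, 194.8]
tool_rot: [179.8, 30.1, 13.5]
force: [0.3, -0.7, -1.2]
finger_gap: 11.4
```

```bash
python3 st.py; python3 - <<'E'
from rig import *
from h import *
s=read_state()
R1=mat([180,0,43.3]);p1=np.array([545,-240,320.]);rows(s,R1,p1,8,1)
s2=dict(position=p1,tool_rot=[180,0,43.3]);R2=mat([180,0,98]);p2=np.array([510,10,320.]);rows(s2,R2,p2,8,1)
s3=dict(position=p2,tool_rot=[180,0,98]);rows(s3,mat([180,0,153]),[488.5,225,320],8,1)
E
```

```text
15.7333 [ 568.5 -318.9  194.8] [179.81  30.05  13.47] [ 0.3 -0.7 -1.2] 11.439367766897362 [-22.  43.  38. 110. -17. 148.]
bed coords [ -1.6 -56.3 148.9]
dist/row 18.7 turn/row 5.3
-0.0167 0.0642 -0.0634 -8.3 -10.2 -13.3 1; -0.0167 0.0642 -0.0634 -6.8 -10.5 -14.0 1; -0.0167 0.0642 -0.0634 -5.2 -10.6 -14.5 1; -0.0167 0.0642 -0.0634 -3.6 -10.7 -15.0 1; -0.0167 0.0642 -0.0634 -1.9 -10.6 -15.3 1; -0.0167 0.0642 -0.0634 -0.3 -10.4 -15.6 1; -0.0167 0.0642 -0.0634 1.4 -10.1 -15.7 1; -0.0167 0.0642 -0.0634 3.0 -9.7 -15.7 1; 
dist/row 31.6 turn/row 6.8
-0.0 0.0 -0.1193 18.2 -25.7 -0.0 1; -0.0 0.0 -0.1193 21.2 -23.4 -0.0 1; -0.0 0.0 -0.1193 23.8 -20.7 -0.0 1; -0.0 0.0 -0.1193 26.1 -17.7 -0.0 1; -0.0 0.0 -0.1193 28.0 -14.5 -0.0 1; -0.0 0.0 -0.1193 29.6 -11.0 -0.0 1; -0.0 0.0 -0.1193 30.7 -7.4 -0.0 1; -0.0 0.0 -0.1193 31.3 -3.7 -0.0 1; 
dist/row 27.0 turn/row 6.9
0.0 0.0 -0.12 27.0 1.1 0.0 1; 0.0 0.0 -0.12 26.7 4.3 0.0 1; 0.0 0.0 -0.12 26.0 7.5 0.0 1; 0.0 0.0 -0.12 24.9 10.5 0.0 1; 0.0 0.0 -0.12 23.4 13.4 0.0 1; 0.0 0.0 -0.12 21.7 16.1 0.0 1; 0.0 0.0 -0.12 19.6 18.6 0.0 1; 0.0 0.0 -0.12 17.2 20.8 0.0 1;
```

Emit:
drive_tool(rows="-0.0167 0.0642 -0.0634 -8.3 -10.2 -13.3 1; -0.0167 0.0642 -0.0634 -6.8 -10.5 -14 1; -0.0167 0.0642 -0.0634 -5.2 -10.6 -14.5 1; -0.0167 0.0642 -0.0634 -3.6 -10.7 -15 1; -0.0167 0.0642 -0.0634 -2 -10.6 -15.3 1; -0.0167 0.0642 -0.0634 -0.3 -10.4 -15.6 1; -0.0167 0.0642 -0.0634 1.4 -10 -15.7 1; -0.0167 0.0642 -0.0634 3 -9.7 -15.7 1")

```text
t: 16.4
position: [544.5, -239.4, 320.7]
tool_rot: [179.8, -0.2, 43.5]
force: [0.9, -0.5, -0.9]
finger_gap: 11.2
```

Emit:
drive_tool(rows="0 0 -0.12 18 -25.7 0 1; 0 0 -0.12 21 -23.4 0 1; 0 0 -0.12 24 -20.7 0 1; 0 0 -0.12 26 -17.7 0 1; 0 0 -0.12 28 -14.5 0 1; 0 0 -0.12 29.6 -11 0 1; 0 0 -0.12 30.7 -7.4 0 1; 0 0 -0.12 31.3 -3.7 0 1")

```text
t: 17.07
position: [508.4, 10.8, 319.3]
tool_rot: [179.9, 0.0, 98.6]
force: [0.6, 1.2, -1.6]
finger_gap: 11.1
```

Emit:
drive_tool(rows="0 0 -0.12 27 1 0 1; 0 0 -0.12 26.7 4.3 0 1; 0 0 -0.12 26 7.5 0 1; 0 0 -0.12 25 10.5 0 1; 0 0 -0.12 23.4 13.4 0 1; 0 0 -0.12 21.7 16 0 1; 0 0 -0.12 19.6 18.6 0 1; 0 0 -0.12 17.2 20.8 0 1")

```text
t: 17.73
position: [485.6, 225.6, 319.2]
tool_rot: [-180.0, 0.1, 153.7]
force: [1.1, 0.7, -1.3]
finger_gap: 10.8
```

```bash
python3 st.py; python3 - <<'E'
from rig import *
from h import *
s=read_state()
rows(s,mat([180,0,165.1]),[488.5,259.1,140],6,1)
E
```

```text
17.7333 [485.6 225.6 319.2] [-1.8000e+02  8.0000e-02  1.5366e+02] [ 1.1  0.7 -1.3] 10.819292974868407 [25.  9.  8. 89. -0. 51.]
bed coords [-23.  492.4 280.3]
dist/row 30.4 turn/row 1.9
-0.0 0.0002 -0.0333 2.1 5.2 29.9 1; -0.0 0.0002 -0.0333 1.9 5.3 29.9 1; -0.0 0.0002 -0.0333 1.7 5.4 29.9 1; -0.0 0.0002 -0.0333 1.5 5.4 29.9 1; -0.0 0.0002 -0.0333 1.3 5.5 29.9 1; -0.0 0.0002 -0.0333 1.2 5.5 29.9 1;
```

Emit:
drive_tool(rows="0 0 -0.0333 2 5.2 30 1; 0 0 -0.0333 2 5.3 30 1; 0 0 -0.0333 1.7 5.4 30 1; 0 0 -0.0333 1.5 5.4 30 1; 0 0 -0.0333 1.3 5.5 30 1; 0 0 -0.0333 1.2 5.5 28 1; 0 0 0 0 0 0 1; 0 0 0 0 0 0 1")

```text
t: 18.4
position: [488.4, 257.5, 140.0]
tool_rot: [-179.8, -0.1, 164.7]
force: [-0.8, 0.3, 0.6]
finger_gap: 11.4
```

```bash
python3 st.py; python3 chk.py c2 1 41 7
```

```text
18.4 [488.4 257.5 140. ] [-1.7984e+02 -7.0000e-02  1.6474e+02] [-0.8  0.3  0.6] 11.438602193215164 [ 28.  12. -11.  68.  -0.  43.]
bed coords [ 75.6 522.8 130.2]
[487.4 257.7  99. ] [-1.7984e+02 -7.0000e-02  1.6474e+02]
top [50. 31.] [238. 431.]
top [ 50. -31.] [ 99. 395.]
top [-50.  31.] [302. 208.]
top [-50. -31.] [165. 172.]
scene [50. 31.] [101. 229.]
scene [ 50. -31.] [235. 217.]
scene [-50.  31.] [175. 367.]
scene [-50. -31.] [316. 353.]
```

View pics/c2.png

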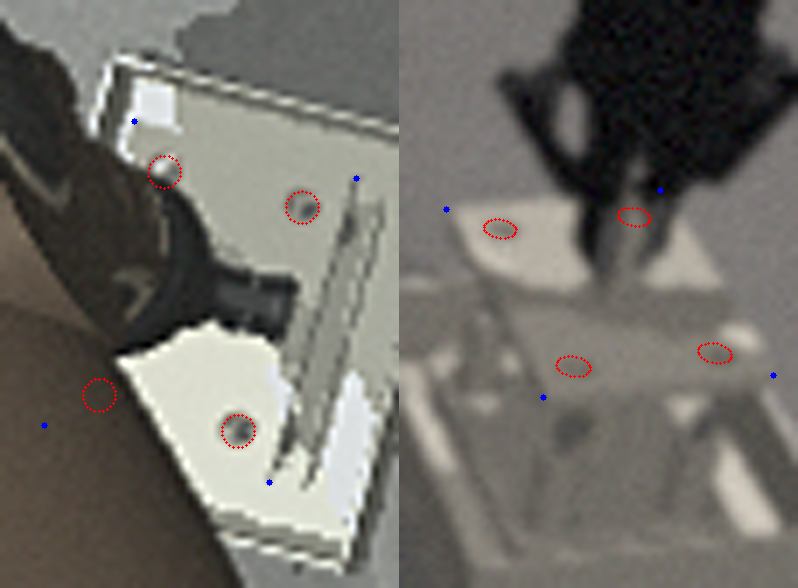

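Hole outlines sit close to the prediction, in top at (302,208) and (238,431). I refine them numerically.

```bash
python3 - <<'E'
from rig import *
from h import *
s=read_state();Rt=mat(s["tool_rot"]);Rs=Rt@mat([180,0,0]);o=s["position"]+Rt@[1,0,41]
A=np.array;k=7
box={"top":None,"scene":None}
pins={"top":A([[154.1,214.3],[173.2,219.2],[145.2,245.3],[164.5,250.2]]),"scene":A([[396.1,188.1],[376.2,190.4],[384.3,168.6],[365.8,170.2]])}
for n,hs in(("top",[0,2]),("scene",[0,3])):
    ims=[get_image(n) for _ in range(4)];c=cam(ims[0]);g=np.mean([cv2.cvtColor(i["pixels"],cv2.COLOR_RGB2GRAY).astype(float) for i in ims],0)
    px=[];use=[]
    for h in hs:
        q=proj(c,Rs@H[h]+o)[0];r=np.round(q).astype(int);W=5
        w=g[r[1]-W:r[1]+W+1,r[0]-W:r[0]+W+1]
        bg=np.median(w);u=cv2.resize(w,None,fx=k,fy=k,interpolation=cv2.INTER_CUBIC)
        thr=(bg+u.min())/2 if n=="scene" else bg-18
        m=(u<thr).astype(np.uint8);N,lab,st,ce=cv2.connectedComponentsWithStats(m)
        cy=u.shape[0]/2;j=1+np.argmin([np.hypot(*(ce[i]-cy))-st[i,4]*.05 for i in range(1,N)])
        cc=(ce[j]+.5)/k-.5+r-W;print(n,H[h][:2],"pred",q.round(1),"obs",cc.round(1),"diff",(cc-q).round(2),st[j].tolist());px.append(cc)
    px=A(px);x,_=fit([(c,px,H[hs])],lambda p,L:L@Rs.T+[p[0],p[1],o[2]],o[:2])
    for z in(70,):
        L=np.c_[H[:,:2],[z]*4];b,_=fit([(c,pins[n],L)],lambda p,L:L@Rz(p[2]).T+[p[0],p[1],0],[500,250,-15])
    d=b[:2]-x[:2];print(n,"shelf",x.round(1),"box",b.round(1),"world shift",d.round(1),"tool",(Rt.T@np.r_[d,0]).round(1))
E
```

```text
top [50. 31.] pred [162.1 249.4] obs [161.9 249. ] diff [-0.21 -0.47] [18, 19, 40, 39, 1198]
top [-50.  31.] pred [171.3 217.4] obs [170.8 217. ] diff [-0.48 -0.43] [19, 20, 38, 37, 996]
top shelf [490.8 259.4] box [488.6 260.  -15.1] world shift [-2.2  0.5] tool [ 2.2 -0.1 -0. ]
scene [50. 31.] pred [367.6 159.8] obs [367.5 155.4] diff [-0.15 -4.42] [0, 0, 77, 16, 967]
scene [-50. -31.] pred [398.4 177.5] obs [395.7 173. ] diff [-2.71 -4.45] [0, 0, 54, 27, 1053]
scene shelf [468.5 267.4] box [490.4 257.9 -14.6] world shift [21.9 -9.5] tool [-23.6  -3.3   0.1]
```

Top view says to shift about 2 mm; the scene hole threshold failed there. I apply most of it, lower to just above the pin tips, and re-measure with less parallax.

Emit:
drive_tool(rows="0.002 0 -0.006 1.8 0.5 0 1; 0 0 0 0 0 5 1; 0 0 0 0 0 5 1; 0 0 0 0 0 5 1; 0 0 0 0 0 0 1; 0 0 0 0 0 0 1")

```text
t: 19.4
position: [487.4, 258.5, 124.8]
tool_rot: [-179.8, 0.0, 165.1]
force: [-0.2, 0.0, -0.8]
finger_gap: 11.2
```

```bash
python3 st.py; python3 - <<'E'
from rig import *
from h import *
s=read_state();Rt=mat(s["tool_rot"]);Rs=Rt@mat([180,0,0]);o=s["position"]+Rt@[1,0,41]
A=np.array
pins={"top":A([[154.1,214.3],[173.2,219.2],[145.2,245.3],[164.5,250.2]]),"scene":A([[396.1,188.1],[376.2,190.4],[384.3,168.6],[365.8,170.2]])}
for n,hs in(("top",[0,2]),("scene",[0,3])):
    ims=[get_image(n) for _ in range(5)];c=cam(ims[0]);g=np.mean([cv2.cvtColor(i["pixels"],cv2.COLOR_RGB2GRAY).astype(float) for i in ims],0)
    px=[]
    for h in hs:
        q=proj(c,Rs@H[h]+o)[0];cc=q.copy();yy,xx=np.mgrid[:420,:560]
        a,b=(3.6,3.6) if n=="top" else (3.6,2.4)
        for _ in range(10):
            e=((xx-cc[0])/a)**2+((yy-cc[1])/b)**2; ring=np.percentile(g[(e<2.2)&(e>1)],60)
            w=np.clip(ring-6-g,0,30 if n=="top" else 25)*(e<=1); cc=A([(w*xx).sum(),(w*yy).sum()])/w.sum()
        print(n,H[h][:2],"pred",q.round(1),"obs-pred",(cc-q).round(2));px.append(cc)
        if n=="scene":print(g[int(q[1])-4:int(q[1])+6,int(q[0])-5:int(q[0])+7].round(0).astype(int))
    x,r=fit([(c,A(px),H[hs])],lambda p,L:L@Rs.T+[p[0],p[1],o[2]],o[:2])
    L=np.c_[H[:,:2],[70]*4];b,_=fit([(c,pins[n],L)],lambda p,L:L@Rz(p[2]).T+[p[0],p[1],0],[500,250,-15])
    d=b[:2]-x[:2];print(n,"shelf",x.round(1),"box",b.round(1),"shift",d.round(1),"tool",(Rt.T@np.r_[d,0]).round(1))
E
```

```text
19.4 [487.4 258.5 124.8] [-1.7982e+02  1.0000e-02  1.6510e+02] [-0.2  0.  -0.8] 11.164970307802614 [ 28.  12. -13.  66.  -0.  43.]
bed coords [ 82.5 524.  116.7]
top [50. 31.] pred [163.4 250.7] obs-pred [-0.33 -0.51]
top [-50.  31.] pred [172.3 219. ] obs-pred [-0.29 -0.53]
top shelf [488.  259.6] box [488.6 260.  -15.1] shift [0.6 0.3] tool [-0.5  0.4 -0. ]
scene [50. 31.] pred [366.3 164. ] obs-pred [0.24 0.08]
[[120 120 118 120 122 120 121 123 123 127 130 133]
 [129 131 130 129 133 135 139 143 141 144 148 150]
 [151 150 153 155 156 159 166 167 168 170 170 170]
 [167 171 172 170 166 164 168 173 178 177 176 179]
 [168 177 176 165 149 141 143 157 169 176 176 177]
 [157 176 173 159 134 122 119 133 157 173 177 177]
 [136 165 177 165 149 135 130 138 158 170 176 177]
 [119 158 178 178 172 167 164 166 171 175 177 177]
 [108 144 180 188 185 182 179 177 176 178 176 175]
 [103 126 168 189 196 193 186 181 178 178 176 176]]
scene [-50. -31.] pred [396.8 181.7] obs-pred [0.64 0.71]
[[108 106 107 107 106 107 109 115 129 148 152 136]
 [109 105 108 108 109 106 119 142 161 180 180 159]
 [114 110 114 115 114 118 130 162 185 198 199 183]
 [122 121 124 125 121 124 131 153 177 190 197 194]
 [131 130 132 129 124 120 120 126 138 158 178 183]
 [128 132 131 129 122 112 105 104 111 131 144 149]
 [130 131 130 130 126 115 106 107 111 124 130 132]
 [131 132 131 131 130 127 122 123 126 130 130 129]
 [131 128 128 129 127 129 126 128 125 126 125 124]
 [124 126 122 123 122 121 120 120 117 116 116 114]]
scene shelf [488.8 258.7] box [490.4 257.9 -14.6] shift [ 1.6 -0.8] tool [-1.8 -0.4  0. ]
```

Both views now agree within about 1.5 mm. Small correction, then descend gently over the tips.

Emit:
drive_tool(rows="0 0 0 -0.8 0.2 0 1; 0 0 0 0 0 2 1; 0 0 0 0 0 2 1; 0 0 0 0 0 2 1; 0 0 0 0 0 2 1; 0 0 0 0 0 2 1; 0 0 0 0 0 0 1; 0 0 0 0 0 0 1")

```text
t: 20.57
position: [488.5, 258.6, 115.3]
tool_rot: [-179.9, 0.0, 165.1]
force: [0.1, 0.1, -1.5]
finger_gap: 11.2
```

Emit:
drive_tool(rows="0 0 0 0 0 2 1; 0 0 0 0 0 2 1; 0 0 0 0 0 0 1; 0 0 0 0 0 0 1")

```text
t: 20.9
position: [488.6, 258.7, 111.4]
tool_rot: [-179.9, 0.1, 165.1]
force: [-0.1, 0.6, -1.2]
finger_gap: 11.0
```

Emit:
drive_tool(rows="0 0 0 0 0 2 1; 0 0 0 0 0 2 1; 0 0 0 0 0 2 1; 0 0 0 0 0 1 1; 0 0 0 0 0 0 1; 0 0 0 0 0 0 1")

```text
t: 21.4
position: [488.6, 258.7, 104.5]
tool_rot: [-179.9, 0.1, 165.1]
force: [0.2, 0.1, -1.2]
finger_gap: 11.2
```

Emit:
drive_tool(rows="0 0 0 0 0 0.8 1; 0 0 0 0 0 0.5 1; 0 0 0 0 0 0 1; 0 0 0 0 0 0 1")

```text
t: 21.73
position: [488.7, 258.7, 103.3]
tool_rot: [-179.9, 0.1, 165.1]
force: [0.2, -0.5, -0.5]
finger_gap: 11.1
```

Emit:
drive_tool(rows="0 0 0 0 0 0.7 1; 0 0 0 0 0 0.5 1; 0 0 0 0 0 0 1; 0 0 0 0 0 0 1")

```text
t: 22.07
position: [488.7, 258.7, 103.0]
tool_rot: [-179.9, 0.1, 165.1]
force: [-1.7, -1.8, 4.9]
finger_gap: 11.1
```

Contact at the expected height (underside 62). Release and rise.

Emit:
drive_tool(rows="0 0 0 0 0 0 0; 0 0 0 0 0 0 0; 0 0 0 0 0 0 0; 0 0 0 0 0 0 0; 0 0 0 0 0 0 0; 0 0 0 0 0 0 0")

```text
t: 22.57
position: [488.7, 258.7, 101.9]
tool_rot: [-179.9, 0.1, 165.1]
force: [-0.0, -0.6, -0.1]
finger_gap: 42.8
```

Emit:
drive_tool(rows="0 0 0 0 0 -10 0; 0 0 0 0 0 -20 0; 0 0 0 0 0 -35 0; 0 0 0 0 0 -40 0; 0 0 0 0 0 -40 0; 0 0 0 0 0 -40 0; 0 0 0 0 0 0 0; 0 0 0 0 0 0 0")

```text
t: 23.23
position: [489.6, 259.7, 290.9]
tool_rot: [179.9, 0.3, 165.1]
force: [-0.6, 0.3, -0.4]
finger_gap: 42.3
```

```bash
python3 st.py; python3 - <<'E'
from rig import *
from h import *
a=get_image("scene")["pixels"];b=get_image("top")["pixels"]
a=a[120:240,270:440,::-1];b=b[150:290,120:290,::-1]
cv2.imwrite("pics/fin.png",np.hstack([cv2.resize(a,(400,330),interpolation=2),cv2.resize(b,(400,330),interpolation=2)]))
E
```

```text
23.2333 [489.6 259.7 290.9] [179.88   0.33 165.1 ] [-0.6  0.3 -0.4] 42.30000184691602 [28. 10.  7. 86. -0. 43.]
bed coords [  1.5 524.6 261.7]
```

View pics/fin.png

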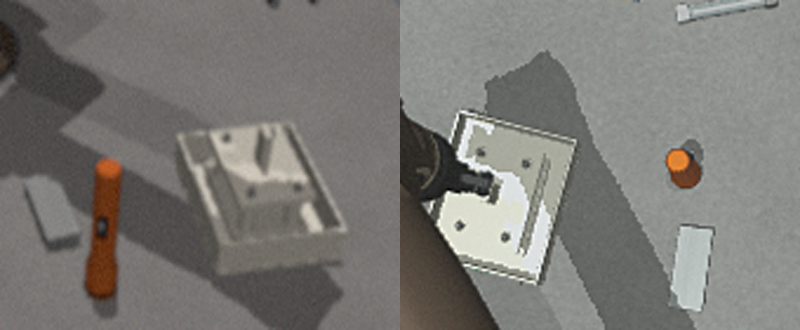

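The upper shelf sits level with the pins showing through its holes, at scene crop (226,137), (252,190) and (298,186). The flashlight, tin and thermometer case are undisturbed, and the gripper is clear.

```bash
python3 -c "
from rig import *
print(job_done())"
```

```text
the job is handed in; nothing more can be done
None
```

Both shelves are in the box, released, and the job is handed in at about 23 s of the 72 s allowed. No verdict was reported.

- **Large-hole shelf:** I lifted it straight out along the bed normal and lowered it over the posts. It touched the lower steps with about 9.5 N, and I let go before touching the second shelf.
- **Small-hole shelf:** I lifted it out the same way and seated it on the upper steps. It touched at the expected height with about 5 N.
- **Last checks:** The final picture shows the upper shelf level with the pins in its holes. The flashlight, tin and thermometer case are standing or lying as before, and the gripper is clear, about 190 mm above its release point. I judged these by eye and did not measure the final shelf positions.
- **What disagreed:** The two cameras differ by about 2–3 mm, so I corrected each shelf against the pins before lowering it. One automatic hole measurement in the scene view failed on the second shelf. I repeated it closer to the pins, and both views then agreed within about 1.5 mm.

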